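# Set the scent diffuser's vent ring and start it

## Robot

A 6-joint arm with a two-finger parallel gripper is mounted at the origin on the work surface. World frame = base frame: x ahead of the robot, y to its left, z up, the work surface at z = 0. Lengths are in m, angles in degrees, forces in N, time in s.
With the tool pointing down it reaches from about 0.25 to 0.725 m from the base axis. Payload 9.7 kg.
Tool frame: the origin (TCP) lies between the finger pads; the fingertips stand 11 mm ahead of it and the grasp point (between the pads) lies 8 mm behind it; y points along the fingers, x is the direction in which the jaws open and shut, and the axes are right-handed (so a half turn about y gives the same grasp; the last joint's range is limited). The gripper opens to 85 mm and grips with 20 to 120 N. Pads are 22 mm wide; open, the fingers measure 114 mm over their backs; the gripper's body (76 mm by 85 mm) begins 54 mm behind the grasp point. The pads swing forward as they close: fully open they stand 13 mm farther back than shut.
Start: joints at [-77.235, 4.979, 10.078, 95.1, 0, 90], TCP at [0.122, -0.536, 0.242] pointing down, gripper open.
Joint ranges: [-179.16, 179.16], [-48.56, 103.87], [-65.8, 70.77], [-126.05, 130.52], [-82.76, 87.17], [-180, 180]. Speed limits (degrees/s): [127.2, 127.2, 147.25, 180, 180, 180].

## Interface

Orientations are given as [roll, pitch, yaw] about the fixed x, y, z axes, in that order (R = Rz(yaw) Ry(pitch) Rx(roll)).
In Python, from workcell import bot, vision gives the robot as it stands. The module is installed in compiled form; this text tells all that it offers.
- The arm moves only by the shell command python3 -m crank 'ROWS' [OPENING] [FORCE]. ROWS is text: rows parted by semicolons, each of 6 numbers parted by spaces: the shift along the tool's x, y, z in m, then the turn, a rotation vector about the tool's x, y, z in rad. A call has 1 to 8 rows; each row is the pose to reach, as a shift and turn from the pose commanded when the call began, along the tool's axes at that moment; what a row does not reach only later rows make up. A row lasts 1/10 s, in which the tool goes at most 50 mm and 8.59 degrees, less where a joint would pass 70% of its speed; a pose out of reach is approached as far as the arm can. A call with a gripper value outside its range is refused whole. OPENING is the gripper's target within -1 to 1 (shut at 1, half-way at 0, fully open at -1), set as the call begins (- or left out, the last holds). The fingers move at their own pace and stop on an object; FORCE is the grip in N (left out, the last holds). Time passes only in rows, so rows that repeat a pose let the fingers close. It gives the time, the measured TCP pose, the force and the opening at its end, in the units of the state.
- bot.get_obs(): the state, without advancing time (a new reading comes with each control period).
- vision.camera(name): name is "side" or "top"; returns the picture (400x640x3 uint8, red, green, blue); there is no depth.
- vision.get_calibration(name): a dict with "fx", "fy", "cx", "cy" (pixels), "rvec" (rotation vector, rad) and "tvec" (3), from world to camera coordinates, as OpenCV has them. Camera axes: x right, y down, z forward; pixel columns grow to the right and rows downward; lengths in m; the calibration is good to about 2 mm. A picture is of the moment at which its call begins. get_calibration takes no time and is no camera call.
- bot.job_done(): hands the job in, once; it reports no verdict.
The state is a dict: "time": time; "q": joint angles; "qd": joint speeds; "joint_efforts": joint torques, N m; "ee_pos": TCP position; "tcp_rot": TCP orientation; "wrist_force": force on the tool from outside, world axes, zero at the start; "torque": the same for the moment, N m; "opening": finger opening in m.
Only numpy, scipy, OpenCV 4.12 (cv2) and the standard library are available. Lean on these libraries where they do the work, as an engineer would, in place of code of your own. Each camera call takes 0.05 s, during which the arm holds its last target. There are 200 camera calls.

## Task

On the squat round scent diffuser, push the vent ring's lever round the scale until it lies squarely over the one long mark and stays there; only then press the button in the middle of the diffuser fully down and let it come up again, so that it starts at that setting. Do not lift, tip or shove the diffuser, and leave everything else on the shelf where it is.

Things in the scene. Friction and masses are not known exactly. Their poses are not given: they have to be found in the camera images.
- diffuser: Squat scent diffuser, loose on the shelf, 0.85 kg (varies). White foot disc, diameter 172, 14 thick, with a scale of 7 dark radial marks on its top, on its own -x side. On it a dark steel vent ring, outer diameter 85, 16 to 44 above the shelf, with one radial lever; inside it a fixed boss, diameter 54, 50 high, carries the button. Origin: centre of underside; z up.
- vent_ring (a joint): Angle (rad) of vent ring and lever: 0 and 2.3 at the stops, growing counterclockwise from above. In the diffuser's frame the lever points at 1.992 + value (angle from x towards y). Long mark at 1.55; short marks at .15, .5, .85, 1.2, 1.9, 2.25. Starts at .05 to .75. Held only by light friction (.06 N m, about 1 N at the lever); stays where it is left.
- lever_tip (a point): Point on top of the lever, 50 above the shelf, 66 from the ring's axis. The lever is an upright radial dark steel blade, 8 thick, reaching out from the ring to radius 72, from 20 to 50 above the shelf (6 clear of the foot disc). Push its flat sides. The axes here do not follow the lever.
- long_mark (a point): Point on the long mark, 15 above the shelf, 66 from the diffuser's axis. The long mark is 37 long and 7 wide, radius 46 to 83; the six short ones are 10 long and 4 wide, radius 73 to 83; 0.35 rad apart. The lever is set when its tip point is straight above this point.
- button_top (a point): Centre of the top of the start button, on the diffuser's axis: a grey round button of diameter 30, standing 13 above the boss, its top 63 above the shelf.
- start_button (a joint): Travel of the start button in m: 0 is up, 0.005 fully down; it springs back. Fully down takes about 4.5 N.
- comb: Bystander: wooden comb lying flat, 160 x 34 x 7, near the diffuser. Origin under its middle, length along its x.
- pill_box: Bystander: turquoise plastic pill box with flip-top lid, 52 x 87 x 27, near the diffuser. Origin under its middle.
- cream_jar: Bystander: small white jar with metal lid, diameter 54, height 42, near the diffuser. Origin under its middle.
- mug: Bystander: green ceramic mug, diameter 82, height 90. Origin under its middle.
- amber_bottle: Bystander: amber bottle, diameter 48, height 115. Origin under its middle.
- brush_rack: Bystander: slotted bamboo rack, 70 x 170, 90 high, with three upright toothbrushes in it, 202 high. Origin under its middle.
- mirror: Bystander: round aluminium mirror of diameter 150 on a stand with a foot of diameter 130, 225 high in all. Origin under its middle of foot.
Not all that is in view belongs to the job. What is shaped like the diffuser but green or orange is not meant.

How it is judged (in metres and radians):
On the way, in this order (a step that is already met when the one before it is completed fails the run):
1. the lever is set over the long mark and at rest, the button still up (horizontal distance between lever_tip and long_mark below 0.006 m and velocity of joint vent_ring between -0.05 and 0.05 rad/s and value of joint start_button below 0.0015 m), for 0.2 s.
2. the button is pressed fully down with the lever over the long mark (horizontal distance between lever_tip and long_mark below 0.006 m and value of joint start_button above 0.004 m), for 0.05 s.
At the end, for the whole second after the job is handed in: The lever's tip point is within 6 mm (horizontally) of the long mark's point and at rest, the button is up again (under 1.5 mm), and the diffuser stands upright, at rest, within 30 mm of where it stood (all of step 1 and distance of diffuser from where it was at the start of the episode below 0.03 m and angle between diffuser's own z axis and vertical below 0.05 rad and linear speed of diffuser below 0.02 m/s); the robot touches nothing.
It fails at once if the button is pressed while the lever is not over the long mark (value of joint start_button above 0.0025 m and not (horizontal distance between lever_tip and long_mark below 0.006 m)).
It fails at once if the diffuser is lifted more than 8 mm, tipped more than 0.15 rad or shoved more than 30 mm (height (world z) of diffuser above 0.008 m or angle between diffuser's own z axis and vertical above 0.15 rad or distance of diffuser from where it was at the start of the episode above 0.03 m).
It fails at once if another thing on the shelf (comb, pill box, jar, mug, bottle, toothbrush rack or mirror) is moved more than 15 mm (distance of any of comb, pill_box, cream_jar, mug, amber_bottle, brush_rack, mirror from where it was at the start of the episode above 0.015 m).
It also fails if it takes over 56 s, if anything falls off the work surface, if the arm or the gripper's body presses on something with over 40 N, if the wrist force passes 120 N, or if a joint passes its speed limit or range.

## Working session

There is one attempt and no reset: what is moved stays moved. The work goes in short steps, Python scripts to look and compute and a shell command to move; the robot and the scene stay as the last step left them, time stands still between calls to the robot, and variables do not carry over. Pictures are saved under pics/ and viewed, about 8 in all and at most 12, crops included, and the job is handed in when it is done.

```bash
mkdir -p pics
python3 - <<'E'
from workcell import bot, vision
import cv2
for n in ("top","side"):
    cv2.imwrite(f"pics/{n}0.png", vision.camera(n)[:,:,::-1])
    c=vision.get_calibration(n); print(n,c)
o=bot.get_obs(); print(o)
E
```

```text
top {'fx': 369.64976853216683, 'fy': 369.64976853216683, 'cx': 314.1709946242795, 'cy': 200.52922168855054, 'rvec': array([ 2.16004501, -2.11293556,  0.2187025 ]), 'tvec': array([-0.02329702,  0.5311696 ,  1.06585857])}
side {'fx': 505.6908720347441, 'fy': 505.6908720347441, 'cx': 306.58777493870235, 'cy': 201.93777592420804, 'rvec': array([ 0.35096198, -2.67276549,  1.33629121]), 'tvec': array([0.49598209, 0.13062995, 1.28871481])}
{'time': 0.1, 'q': array([-7.72333229e+01,  5.00795932e+00,  1.00385998e+01,  9.51011522e+01,
        2.22374786e-03,  9.00021982e+01]), 'qd': array([ 0.01001079, -0.17326821,  0.11309651, -0.07447183, -0.03103707,
       -0.04517685]), 'joint_efforts': array([-2.99588100e-04, -5.21562266e+01,  4.65652514e+01,  1.59917946e-02,
       -6.95755602e-05,  2.60460035e-05]), 'ee_pos': array([ 0.12150446, -0.53619916,  0.24165034]), 'tcp_rot': array([-8.99977790e+01,  7.05118144e-02, -7.72355211e+01]), 'wrist_force': array([-0.14791768,  0.42923974,  0.36985029]), 'torque': array([-0.01344054, -0.0531066 ,  0.04733722]), 'opening': 0.08540280438924033}
```

View pics/top0.png

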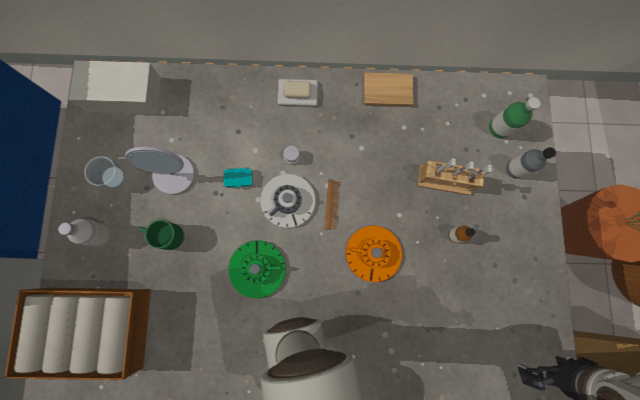

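View pics/side0.png

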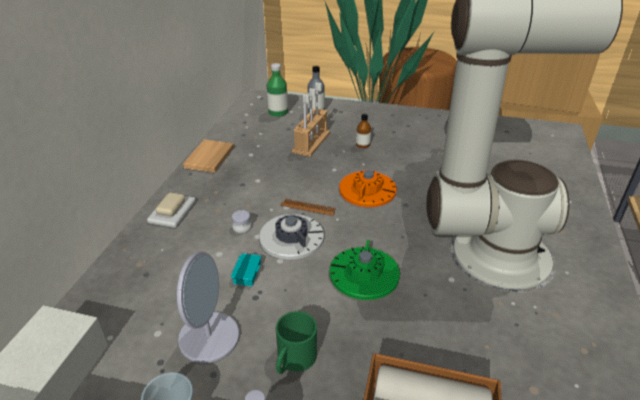

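Top view: the white diffuser is at about (288,200), with the lever pointing lower-left. The comb (332,205), pill box (238,178) and jar (291,155) are close by. Next I'll zoom in and rectify it.

```bash
cat > h.py <<'E'
import numpy as np, cv2
from workcell import bot, vision
def proj(P,n):
    c=vision.get_calibration(n); K=np.array([[c['fx'],0,c['cx']],[0,c['fy'],c['cy']],[0,0,1]])
    return cv2.projectPoints(np.array(P,float).reshape(-1,1,3),c['rvec'],c['tvec'],K,None)[0].reshape(-1,2)
def unproj(uv,z,n):
    c=vision.get_calibration(n); R=cv2.Rodrigues(c['rvec'])[0]; t=c['tvec']
    d=R.T@np.array([(uv[0]-c['cx'])/c['fx'],(uv[1]-c['cy'])/c['fy'],1]); C=-R.T@t
    return C+d*(z-C[2])/d[2]
def rect(img,n,c,z,half=.12,px=500):
    # image up=+x, left=+y
    g=np.array([[c[0]+half,c[1]+half,z],[c[0]+half,c[1]-half,z],[c[0]-half,c[1]-half,z],[c[0]-half,c[1]+half,z]])
    H=cv2.getPerspectiveTransform(proj(g,n).astype(np.float32),np.float32([[0,0],[px,0],[px,px],[0,px]]))
    return cv2.warpPerspective(img,H,(px,px),flags=cv2.INTER_CUBIC)
E
python3 - <<'E'
from h import *
t=cv2.imread('pics/top0.png')
s=cv2.imread('pics/side0.png')
hsv=cv2.cvtColor(t,cv2.COLOR_BGR2HSV)
m=((hsv[...,2]>110)&(hsv[...,1]<40)).astype(np.uint8)
m[:165]=0;m[235:]=0;m[:,:255]=0;m[:,320:]=0
cs=cv2.findContours(m,cv2.RETR_EXTERNAL,cv2.CHAIN_APPROX_NONE)[0]
c=max(cs,key=cv2.contourArea); 
pts=cv2.convexHull(c).reshape(-1,2)
W=np.array([unproj(p,.014,'top')[:2] for p in pts])
from scipy.optimize import least_squares
r=least_squares(lambda q:np.hypot(*(W-q[:2]).T)-q[2],[*W.mean(0),.086],loss='soft_l1',f_scale=.002).x
print('center',r)
for n,uv in dict(jar=(291,152),comb0=(334,181),comb1=(331,229),pill=(238,177),greenc=(257,268),oran=(375,254)).items(): print(n,unproj(uv,.015,'top')[:2])
cc=r[:2]
a=rect(t,'top',cc,.014,.1,400); b=rect(s,'side',cc,.014,.1,400)
cv2.imwrite('pics/r0.png',np.hstack([a,b]))
E
```

```text
center [0.54250259 0.07179907 0.14744719]
jar [0.69269836 0.06446883]
comb0 [ 0.60158731 -0.07334408]
comb1 [ 0.45020756 -0.06566161]
pill [0.60670726 0.22740679]
greenc [0.3281361  0.15488643]
oran [ 0.37704337 -0.2004165 ]
```

View pics/r0.png

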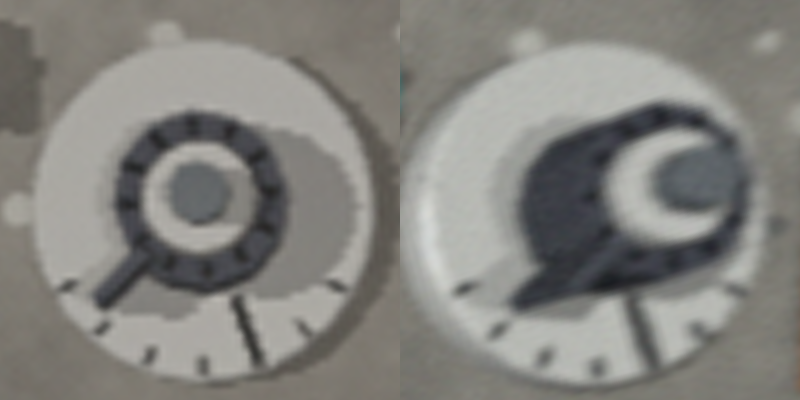

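The rectified crops (0.5 mm/px) show the disc centred near (204,211). The long mark runs (237,297)→(260,365) and the lever points to (103,302). I'll refine this with a photometric fit and check it with an overlay.

```bash
cat > fit.py <<'E'
from h import *
from scipy.optimize import minimize, minimize_scalar
from scipy.ndimage import map_coordinates
MARK=[(.15,73,83,2),(.5,73,83,2),(.85,73,83,2),(1.2,73,83,2),(1.55,46,83,3.5),(1.9,73,83,2),(2.25,73,83,2)]
def samp(g,n,P):
    uv=proj(P,n); return map_coordinates(g,[uv[:,1],uv[:,0]],order=1)
def strip(c,a,r0,r1,off,z):
    r=np.linspace(r0,r1,12)/1e3; o=off/1e3
    return np.c_[c[0]+r*np.cos(a)-o*np.sin(a),c[1]+r*np.sin(a)+o*np.cos(a),0*r+z]
def cost(p,g,n):
    c=p[:2];s=0
    for v,r0,r1,w in MARK:
        a=p[2]+1.992+v; wt=3 if w>3 else 1
        s+=wt*(samp(g,n,strip(c,a,r0,r1,0,.014)).mean()-.5*samp(g,n,strip(c,a,r0,r1,w+4,.014)).mean()-.5*samp(g,n,strip(c,a,r0,r1,-w-4,.014)).mean())
    th=np.linspace(0,2*np.pi,180)
    ring=lambda r:np.c_[c[0]+r*np.cos(th),c[1]+r*np.sin(th),0*th+.014]
    d=samp(g,n,ring(.083))-samp(g,n,ring(.089))
    return s-3*np.clip(d,-20,60).mean()
def lev(a,c,g,n):
    f=lambda o:samp(g,n,strip(c,a,47,70,o,.05)).mean()
    return np.mean([f(o) for o in (-2,0,2)])-.5*f(7)-.5*f(-7)
def fit(img,n,p0):
    g=cv2.cvtColor(img,cv2.COLOR_BGR2GRAY).astype(float)
    best=min((minimize(cost,np.array(p0)+[dx,dy,dw],args=(g,n),method='Nelder-Mead',options=dict(initial_simplex=np.array(p0)+[dx,dy,dw]+np.array([[0,0,0],[.003,0,0],[0,.003,0],[0,0,.04]]))) for dx in(-.002,.002) for dy in (-.002,.002) for dw in (-.03,.03)),key=lambda r:r.fun)
    return best.x,g
def levfit(p,g,n,lo=0,hi=2.3):
    vs=np.arange(lo,hi,.01); s=[lev(p[2]+1.992+v,p[:2],g,n) for v in vs]
    i=int(np.argmin(s)); i=min(max(i,3),len(vs)-4); q=np.polyfit(vs[i-3:i+4],s[i-3:i+4],2); return vs[np.argmin(s)],-q[1]/2/q[0]
E
python3 - <<'E'
from fit import *
out=[]
for n in('top','side'):
    im=cv2.imread(f'pics/{n}0.png'); p,g=fit(im,n,[.537,.0698,-.05]); v=levfit(p,g,n)
    print(n,p.round(4),v,'lever deg',np.degrees(p[2]+1.992+v[1]),'mark deg',np.degrees(p[2]+3.542))
    r=rect(im,n,p[:2],.05,.1,400); k=lambda P:tuple(int(x) for x in (200-(P[1]-p[1])*2000,200-(P[0]-p[0])*2000))
    S=strip(p,p[2]+1.992+v[1],0,72,0,.05); cv2.line(r,k(S[0]),k(S[-1]),(0,0,255),1)
    # mark line: project z=.014 pt to z=.05 plane
    for q in MARK:
        S=strip(p,p[2]+1.992+q[0],q[1],q[2],0,.014); uv=proj(S,n); a,b=[k(unproj(x,.05,n)) for x in (uv[0],uv[-1])]; cv2.line(r,a,b,(0,255,0),1)
    out.append(r)
cv2.imwrite('pics/f0.png',np.hstack(out))
E
```

```text
Traceback (most recent call last):
  File "fit.py", line 24, in fit
    best=min((minimize(cost,np.array(p0)+[dx,dy,dw],args=(g,n),method='Nelder-Mead',options=dict(initial_simplex=np.array(p0)+[dx,dy,dw]+np.array([[0,0,0],[.003,0,0],[0,.003,0],[0,0,.04]]))) for dx in(-.002,.002) for dy in (-.002,.002) for dw in (-.03,.03)),key=lambda r:r.fun)
  File "fit.py", line 24, in <genexpr>
    best=min((minimize(cost,np.array(p0)+[dx,dy,dw],args=(g,n),method='Nelder-Mead',options=dict(initial_simplex=np.array(p0)+[dx,dy,dw]+np.array([[0,0,0],[.003,0,0],[0,.003,0],[0,0,.04]]))) for dx in(-.002,.002) for dy in (-.002,.002) for dw in (-.03,.03)),key=lambda r:r.fun)
              ~~~~~~~~^^^^^^^^^^^^^^^^^^^^^^^^^^^^^^^^^^^^^^^^^^^^^^^^^^^^^^^^^^^^^^^^^^^^^^^^^^^^^^^^^^^^^^^^^^^^^^^^^^^^^^^^^^^^^^^^^^^^^^^^^^^^^^^^^^^^^^^^^^^^^^^^^^^^^^^^^^^^^^^^^^^^^^^^
  File "fit.py", line 14, in cost
    s+=wt*(samp(g,n,strip(c,a,r0,r1,0,.014)).mean()-.5*samp(g,n,strip(c,a,r0,r1,w+4,.014)).mean()-.5*samp(g,n,strip(c,a,r0,r1,-w-4,.014)).mean())
                                                                                                     ~~~~^^^^^^^^^^^^^^^^^^^^^^^^^^^^^^^^
  File "fit.py", line 6, in samp
    uv=proj(P,n); return map_coordinates(g,[uv[:,1],uv[:,0]],order=1)
  File "h.py", line 4, in proj
    c=vision.get_calibration(n); K=np.array([[c['fx'],0,c['cx']],[0,c['fy'],c['cy']],[0,0,1]])
ValueError: time passes only in moves, steps and waits
```

```bash
python3 -m crank '0 0 0 0 -0.15 0; 0 0 0 0 -0.3 0; 0 0 0 0 -0.3 0' 0.5; python3 -c "
from workcell import bot
o=bot.get_obs();print(o['q'].round(1),o['tcp_rot'].round(1),o['opening'])"
```

```text
time: 0.4
ee_pos: [0.1215, -0.5363, 0.2419]
tcp_rot: [-90.0, 0.0, -59.9]
wrist_force: [0.1, 0.3, -0.1]
opening: 0.0439
[-77.2   5.   10.1  95.1   0.   72.7] [-90.    0.  -59.9] 0.04387046636954763
```

Turning −y increases yaw and lowers q6, so I'll use yaw 42→110. The fit failed because it called for the calibration too often, so I'll cache it.

```bash
python3 - <<'E'
s=open('h.py').read().replace("vision.get_calibration(n)","CAL[n]").replace("from workcell import bot, vision\n","from workcell import bot, vision\nCAL={n:vision.get_calibration(n) for n in('top','side')}\n")
open('h.py','w').write(s)
open('fit.py','a').write('''
def report(ims,name,p0=(.537,.0698,-.05)):
    out=[]
    for n,im in ims.items():
        p,g=fit(im,n,p0); v=levfit(p,g,n)
        print(n,p.round(4),v,'lever deg',np.degrees(p[2]+1.992+v[1]),'mark deg',np.degrees(p[2]+3.542))
        r=rect(im,n,p[:2],.05,.1,400); k=lambda P:tuple(int(x) for x in (200-(P[1]-p[1])*2000,200-(P[0]-p[0])*2000))
        S=strip(p,p[2]+1.992+v[1],0,72,0,.05); cv2.line(r,k(S[0]),k(S[-1]),(0,0,255),1)
        for q in MARK:
            S=strip(p,p[2]+1.992+q[0],q[1],q[2],0,.014); uv=proj(S,n); a,b=[k(unproj(x,.05,n)) for x in (uv[0],uv[-1])]; cv2.line(r,a,b,(0,255,0),1)
        out.append(r)
    cv2.imwrite(f'pics/{name}.png',np.hstack(out))
''')
E
python3 -c "
from fit import *
report({n:cv2.imread(f'pics/{n}0.png') for n in('top','side')},'f0')"
```

```text
top [ 0.5379  0.0703 -0.0515] (np.float64(1.54), np.float64(1.540837456396803)) lever deg 199.46311230214116 mark deg 199.98808738020892
side [ 0.5368  0.074  -0.0407] (np.float64(0.84), np.float64(0.8409944058055637)) lever deg 159.98868324821566 mark deg 200.61171144672198
```

View pics/f0.png

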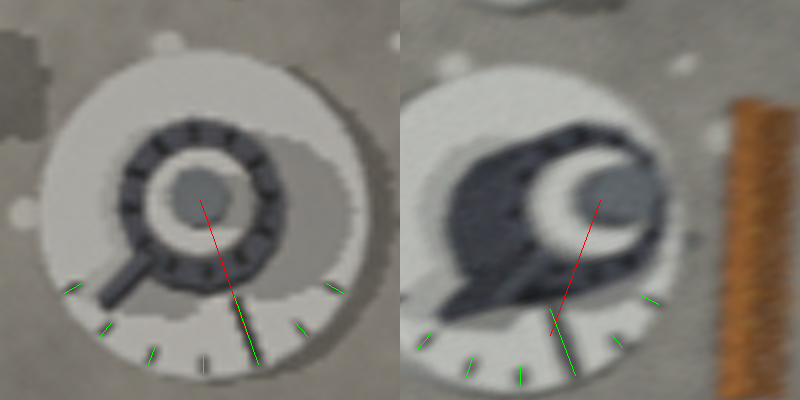

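The centre and marks match in both views: centre ≈ (0.5375, 0.071), long mark at ≈ 200.2°. The lever search locked onto the long mark by mistake. In the top crop the tip is at (106,302) around (200,200), which gives ≈137°. I'll travel there.

```bash
python3 -c "
from fit import *
im=cv2.imread('pics/top0.png');g=cv2.cvtColor(im,6).astype(float);p=[.5379,.0703,-.0515];v=levfit(p,g,'top',0,1.0);print(v,np.degrees(v[1]+1.992-.0515))"
python3 -m crank '-0.374 0 0.646 0 -1.87 0; -0.374 0 0.646 0 -1.87 0; -0.374 0 0.646 0 -1.87 0; -0.374 0 0.646 0 -1.87 0; -0.374 0 0.646 0 -1.87 0; -0.374 0 0.646 0 -1.87 0; -0.374 0 0.646 0 -1.87 0; -0.374 0 0.646 0 -1.87 0' 0.5 20
```

```text
(np.float64(0.47000000000000003), np.float64(0.4714029763047599)) 138.19186113730456
time: 1.2
ee_pos: [0.3218, -0.1881, 0.2423]
tcp_rot: [-90.0, -0.0, 8.7]
wrist_force: [1.7, -1.0, -0.0]
opening: 0.0209
```

```bash
python3 -m crank '0.213 0 0.271 0 -0.686 0; 0.213 0 0.271 0 -0.686 0; 0.213 0 0.271 0 -0.686 0; 0.213 0 0.271 0 -0.686 0; 0.213 0 0.271 0 -0.686 0; 0.213 0 0.271 0 -0.686 0; 0.213 0 0.271 0 -0.686 0; 0.213 0 0.271 0 -0.686 0' && python3 -m crank '0 0.03 0 0 0 0; 0 0.06 0 0 0 0; 0 0.09 0 0 0 0; 0 0.12 0 0 0 0; 0 0.12 0 0 0 0; 0 0.12 0 0 0 0'
python3 - <<'E'
from h import *
cal=rect
a=rect(cv2.cvtColor(vision.camera('top'),4),'top',(.52,.09),.05,.12,400)
s=cv2.cvtColor(vision.camera('side'),4); u=proj([.52,.09,.08],'side')[0].astype(int); s=cv2.resize(s[u[1]-60:u[1]+60,u[0]-60:u[0]+60],(400,400),interpolation=2)
cv2.imwrite('pics/h1.png',np.hstack([a,s])); o=bot.get_obs(); print(o['q'].round(1))
E
```

```text
time: 2.0
ee_pos: [0.4923, 0.1141, 0.2406]
tcp_rot: [-89.9, 0.1, 48.0]
wrist_force: [-1.5, -0.8, -1.0]
opening: 0.0215
time: 2.6
ee_pos: [0.4906, 0.1098, 0.1229]
tcp_rot: [-90.0, 0.0, 47.9]
wrist_force: [0.1, 0.7, 0.1]
opening: 0.0215
[ 12.6  -2.2 -10.3  81.8  -0.   54.7]
```

View pics/h1.png

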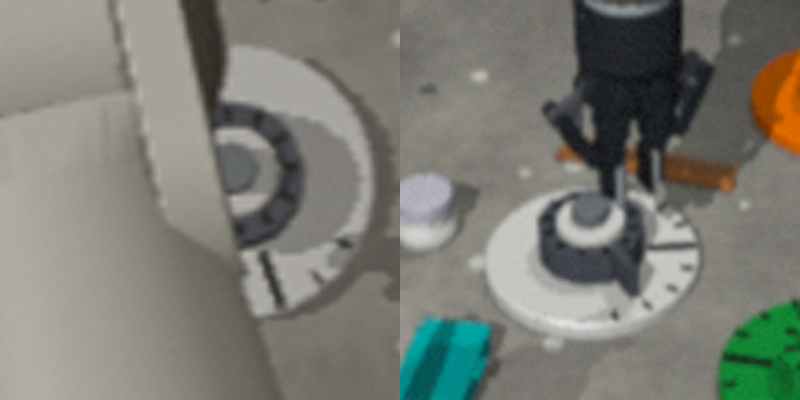

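The side crop shows the slightly open fingers above the diffuser, with nothing in the way. I'll descend astride the lever to TCP z ≈ 0.040.

```bash
python3 -m crank '0.002 0.02 0 0 0 0; 0.002 0.04 0 0 0 0; 0.002 0.055 0 0 0 0; 0.002 0.07 0 0 0 0; 0.002 0.083 0 0 0 0; 0.002 0.083 0 0 0 0; 0.002 0.083 0 0 0 0'
python3 - <<'E'
from h import *
s=cv2.cvtColor(vision.camera('side'),4); u=proj([.52,.09,.05],'side')[0].astype(int); s=cv2.resize(s[u[1]-45:u[1]+45,u[0]-45:u[0]+45],(540,540),interpolation=2)
cv2.imwrite('pics/h2.png',s); print(bot.get_obs()['wrist_force'])
E
```

```text
time: 3.4
ee_pos: [0.4923, 0.1117, 0.0395]
tcp_rot: [-90.0, 0.0, 48.0]
wrist_force: [-0.4, -0.4, 0.7]
opening: 0.0215
[ 0.396749   -0.43480268  0.5183724 ]
```

View pics/h2.png

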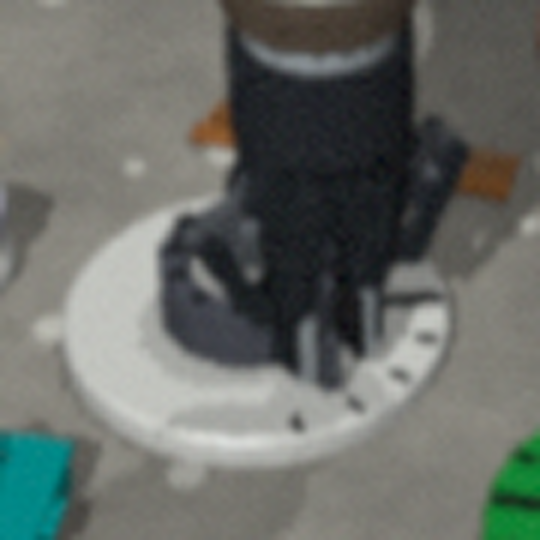

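The lever tip (325,380) sits between the two fingers (312,340 and 370,320) with no contact force. I'll narrow the gap to about 10 mm and sweep along the arc.

```bash
python3 -m crank '0 0 0 0 0 0; 0 0 0 0 0 0; 0 0 0 0 0 0; 0 0 0 0 0 0' 0.77 20 && python3 -m crank '-0.0043 0 -0.0001 0 -0.070 0; -0.0085 0 -0.0006 0 -0.140 0; -0.0127 0 -0.0013 0 -0.209 0; -0.0168 0 -0.0024 0 -0.279 0; -0.0209 0 -0.0037 0 -0.349 0; -0.0248 0 -0.0053 0 -0.419 0; -0.0286 0 -0.0071 0 -0.489 0; -0.0323 0 -0.0093 0 -0.559 0'
```

```text
time: 3.85
ee_pos: [0.4925, 0.1118, 0.0396]
tcp_rot: [-90.0, -0.0, 48.0]
wrist_force: [0.9, 0.7, 0.8]
opening: 0.0098
time: 4.65
ee_pos: [0.4774, 0.0814, 0.0394]
tcp_rot: [-90.0, -0.0, 80.2]
wrist_force: [0.6, 0.8, 0.8]
opening: 0.0098
```

```bash
python3 -m crank '-0.0043 0 -0.0001 0 -0.070 0; -0.0085 0 -0.0006 0 -0.140 0; -0.0127 0 -0.0013 0 -0.209 0; -0.0168 0 -0.0024 0 -0.279 0; -0.0209 0 -0.0037 0 -0.349 0; -0.0248 0 -0.0053 0 -0.419 0; -0.0286 0 -0.0071 0 -0.489 0; -0.0316 0 -0.0088 0 -0.545 0' && python3 -m crank '0 0 0 0 0 0; 0 0 0 0 0 0; 0 0 0 0 0 0; 0 0 0 0 0 0' 0.5 && python3 -m crank '0 -0.02 0 0 0 0; 0 -0.04 0 0 0 0; 0 -0.06 0 0 0 0; 0 -0.08 0 0 0 0; 0 -0.08 0.05 0 0 0; 0 -0.08 0.1 0 0 0; 0 -0.08 0.15 0 0 0; 0 -0.08 0.15 0 0 0'
```

```text
time: 5.45
ee_pos: [0.4805, 0.0487, 0.0393]
tcp_rot: [-90.0, -0.0, 111.4]
wrist_force: [-1.1, 0.9, 1.0]
opening: 0.0104
time: 5.85
ee_pos: [0.4807, 0.0489, 0.0393]
tcp_rot: [-90.0, 0.0, 111.2]
wrist_force: [0.7, -0.5, -0.9]
opening: 0.0215
time: 6.65
ee_pos: [0.3372, -0.0066, 0.1199]
tcp_rot: [-90.1, 0.0, 111.2]
wrist_force: [1.2, -0.8, 0.7]
opening: 0.0213
```

Run:
```python
from fit import *
ims={}
for n in('top','side'):
    ims[n]=cv2.cvtColor(vision.camera(n),4); cv2.imwrite(f'pics/{n}3.png',ims[n])
report(ims,'f3')
```

```text
top [ 0.5382  0.0702 -0.0512] (np.float64(1.55), np.float64(1.5491366161961668)) lever deg 199.9595127774305 mark deg 200.00898102549007
side [ 0.5366  0.073  -0.05  ] (np.float64(0.86), np.float64(0.8570558170027818)) lever deg 160.37216525182535 mark deg 200.0749423757069
```

View pics/f3.png

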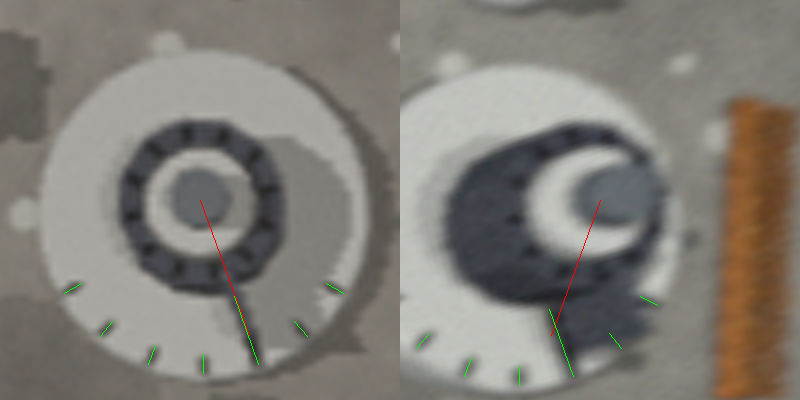

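The disc hasn't moved and the marks still fit. The lever's exact edges aren't clear at this scale, so I'll take a closer crop of both raw views.

Run:
```python
from fit import *
out=[]
p=[.538,.0705,-.0512]
for n in('top','side'):
    im=cv2.imread(f'pics/{n}3.png'); u=proj([p[0]-.05,p[1]-.015,.03],n)[0].round().astype(int); h=20; f=20
    c=cv2.resize(im[u[1]-h:u[1]+h,u[0]-h:u[0]+h],(400,400),interpolation=cv2.INTER_CUBIC); c=cv2.convertScaleAbs(c,alpha=1.5)
    q=[.538,.0705,-.0512] if n=='top' else [.5366,.073,-.050]
    a=q[2]+3.542
    for z in (.05,.02):
        P=np.array([[q[0]+r*np.cos(a)-o*np.sin(a),q[1]+r*np.sin(a)+o*np.cos(a),z] for r,o in((.043,.004),(.072,.004),(.072,-.004),(.043,-.004))])
        uv=((proj(P,n)-u+h+.5)*400/(2*h)).astype(int); cv2.polylines(c,[uv.reshape(-1,1,2)],True,(0,0,255) if z==.05 else (0,255,255),1)
    out.append(c)
cv2.imwrite('pics/z3.png',np.hstack(out))
```

```text
(no output)
```

View pics/z3.png

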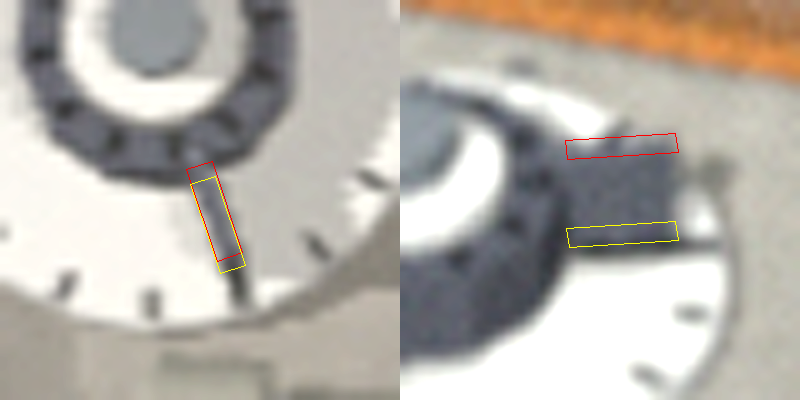

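Both overlays show the lever squarely over the long mark, within about 1 mm: the red box at z=50 fits the blade top and the yellow box fits its foot. Next I'll shut the gripper and move above the button.

```bash
python3 -m crank '0 0 -0.04 0 0 0; 0 0 -0.08 0 0 0; 0 0 -0.12 0 0 0; 0 0 -0.16 0 0 0; 0 0 -0.19 0 0 0; 0 0 -0.215 0 0 0; 0 0 -0.215 0 0 0; 0 0 -0.215 0 0 0' 1 20 && python3 -m crank '0 0.02 0 0 0 0; 0 0.035 0 0 0 0; 0 0.038 0 0 0 0; 0 0.038 0 0 0 0'
```

```text
time: 7.55
ee_pos: [0.5416, 0.073, 0.1179]
tcp_rot: [-89.9, -0.0, 111.3]
wrist_force: [-0.2, -0.4, 0.8]
opening: -0.0003
time: 7.95
ee_pos: [0.5406, 0.0722, 0.0808]
tcp_rot: [-89.9, -0.0, 111.3]
wrist_force: [0.2, -0.0, -0.4]
opening: 0.0001
```

```bash
python3 -m crank '0 0 0.003 0 0 0; 0 0.003 0.003 0 0 0; 0 0.006 0.003 0 0 0; 0 0.008 0.003 0 0 0; 0 0.008 0.003 0 0 0'; python3 -m crank '0 0.001 0 0 0 0; 0 0.002 0 0 0 0; 0 0.002 0 0 0 0'
```

```text
time: 8.45
ee_pos: [0.5386, 0.0713, 0.0733]
tcp_rot: [-90.0, 0.0, 111.3]
wrist_force: [-0.4, -0.4, 3.8]
opening: -0.0001
time: 8.75
ee_pos: [0.5386, 0.0713, 0.0714]
tcp_rot: [-90.0, 0.0, 111.3]
wrist_force: [-0.4, -0.3, 2.7]
opening: -0.0001
```

Contact has begun. I'll press on in small steps.

```bash
python3 -m crank '0 0.001 0 0 0 0; 0 0.002 0 0 0 0; 0 0.002 0 0 0 0'; python3 -m crank '0 0.0005 0 0 0 0; 0 0.001 0 0 0 0; 0 0.001 0 0 0 0'
```

```text
time: 9.05
ee_pos: [0.5386, 0.0713, 0.0693]
tcp_rot: [-90.0, 0.0, 111.3]
wrist_force: [0.2, -0.2, 5.1]
opening: -0.0002
time: 9.35
ee_pos: [0.5387, 0.0713, 0.069]
tcp_rot: [-90.0, 0.0, 111.3]
wrist_force: [-2.1, -1.4, 8.7]
opening: 0.0001
```

The position has stalled at z=0.069 with the force rising to 8.7 N, so it is at the bottom stop. I'll press a touch more, hold, then come up and retreat.

```bash
python3 -m crank '0 0.0005 0 0 0 0; 0 0.001 0 0 0 0; 0 0.001 0 0 0 0; 0 0.001 0 0 0 0'; python3 -m crank '0 -0.003 0 0 0 0; 0 -0.01 0 0 0 0; 0 -0.03 0 0 0 0; 0 -0.06 0 0 0 0; 0 -0.09 0 0 0 0; 0 -0.09 0.05 0 0 0; 0 -0.09 0.1 0 0 0; 0 -0.09 0.15 0 0 0'; python3 -m crank '0 0 0.05 0 0 0; 0 0 0.06 0 0 0; 0 0 0.06 0 0 0; 0 0 0.06 0 0 0'
python3 - <<'E'
from fit import *
out=[]
p=[.538,.0705,-.0512]
for n in('top','side'):
    im=cv2.cvtColor(vision.camera(n),4); q,g=fit(im,n,[.537,.0698,-.05]); print(n,q.round(4),levfit(q,g,n,1.2,1.9))
    d=cv2.absdiff(im,cv2.imread(f'pics/{n}3.png')); u=proj([.535,.07,.03],n)[0].astype(int); print('change vs before press',d[u[1]-30:u[1]+30,u[0]-30:u[0]+30].max())
    u=proj([p[0]-.05,p[1]-.015,.03],n)[0].round().astype(int); h=20
    c=cv2.resize(im[u[1]-h:u[1]+h,u[0]-h:u[0]+h],(400,400),interpolation=2); c=cv2.convertScaleAbs(c,alpha=1.5)
    q=p if n=='top' else [.5366,.073,-.050]; a=q[2]+3.542
    for z in (.05,.02):
        P=np.array([[q[0]+r*np.cos(a)-o*np.sin(a),q[1]+r*np.sin(a)+o*np.cos(a),z] for r,o in((.043,.004),(.072,.004),(.072,-.004),(.043,-.004))])
        uv=((proj(P,n)-u+h+.5)*400/(2*h)).astype(int); cv2.polylines(c,[uv.reshape(-1,1,2)],True,(0,0,255) if z==.05 else (0,255,255),1)
    out.append(c)
cv2.imwrite('pics/z4.png',np.hstack(out)); print(bot.get_obs()['wrist_force'])
E
```

```text
time: 9.75
ee_pos: [0.5387, 0.0713, 0.0688]
tcp_rot: [-90.1, 0.0, 111.3]
wrist_force: [-5.5, -1.4, 15.2]
opening: -0.0002
time: 10.55
ee_pos: [0.3971, 0.0166, 0.1568]
tcp_rot: [-89.9, -0.0, 111.3]
wrist_force: [-0.2, -0.0, 1.2]
opening: 0.0002
time: 10.95
ee_pos: [0.3436, -0.0047, 0.1575]
tcp_rot: [-90.1, 0.0, 111.3]
wrist_force: [-0.0, 0.3, 1.4]
opening: -0.0002
top [ 0.5382  0.0703 -0.0512] (np.float64(1.5500000000000003), np.float64(1.5510489259058466))
change vs before press 72
side [ 0.5367  0.0729 -0.0497] (np.float64(1.5100000000000002), np.float64(1.5054350289827017))
change vs before press 24
[ 0.29418943 -0.59129751 -0.41321883]
```

View pics/z4.png

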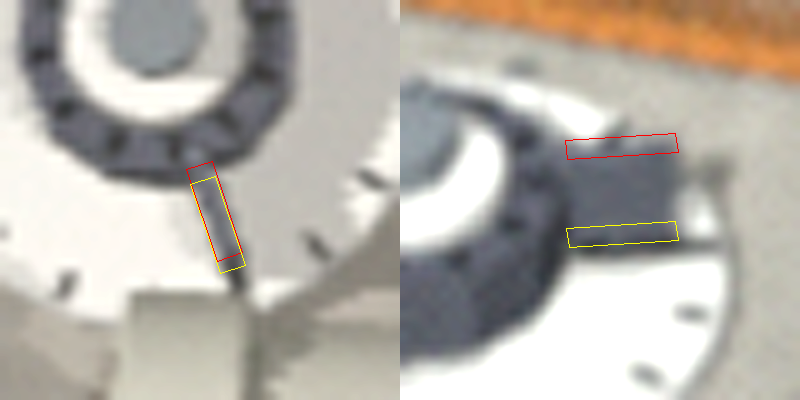

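The diffuser, lever and button look just as they did before the press; only the arm differs in the top view. The robot is clear of everything, so I'll hand in.

```bash
python3 -c "
from workcell import bot
bot.job_done(); print(bot.get_obs()['time'])"
```

```text
the job is handed in; nothing more can be done
the job is handed in; nothing more can be done
```

I set the lever over the long mark, then pressed the button fully down and let it come back up. I handed the job in at about 11 s on the robot's clock; no verdict was reported.

- **Lever:** I straddled it with the fingers about 10 mm apart and swept it round from about 138° to 200°. The final top-view fit put the ring at 1.551 rad against a target of 1.55, which is well under 1 mm at the tip.
- **Button:** I pressed with the fingers shut until it stopped moving, at about 15 N, then released it. In the side view afterwards it looked the same as before the press, so it is back up.
- **Diffuser and bystanders:** The fitted diffuser centre moved less than about 1 mm in either view. I did not measure the bystanders separately, but the robot never went near them.
- **Robot:** It ended clear of everything, with the wrist force near zero.

**Checks that disagreed:**
- **Lever angle:** The side-view fit gave 1.505 rad, about 3 mm at the tip and still inside the 6 mm limit. In that view the blade's flank and shadow blend together, so I trusted the top view and the outline overlays.
- **Diffuser centre:** The two cameras differ by 2–3 mm on where the centre is, which is about their calibration error.
- **First lever fit:** It locked onto the long mark by mistake before I narrowed its range. With the lever now over that mark, the top-view fit alone is weaker evidence than its number suggests, and the overlays in both views are the real confirmation.

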